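# Set the coffee grinder's ring to the clip and lock it

## Task

The coffee grinder on the shop counter has its hopper off. With a fingertip, push the lever of its adjusting ring round until the lever bar is lined up over the little clip on the scale, then press the locking pin on the deck fully down. Do not shift the clip, and leave the cups, hopper and other things standing where they are.

Things in the scene. Friction and masses are not known exactly. Their poses are not given: they have to be found in the camera images.
- grinder: coffee grinder fixed to the counter, hopper off; a white upright housing with a flat grey deck (172 mm wide, 185 mm deep, top 200 mm above the counter). Origin on the counter under the adjusting ring's axis; z up; its -x side carries the spout and faces roughly towards the robot. On the deck: the ring (in front), the lever, the scale with its clip, the locking pin (rear, -y side). Nothing on the deck is taller than 262 mm above the counter.
- ring_centre (a point): point on the ring's vertical axis at the ring's top face, 228 mm above the counter. The ring is a black knurled disc 96 mm across, standing on an aluminium scale disc 132 mm across (top 204 mm above the counter) with dark tick marks
- lever_post (a point): centre of the top of the upright steel post at the end of the ring's lever: a round post 12 mm across, 80 mm from the ring's axis, its top 262 mm above the counter. It stands on a flat steel bar (8 mm wide, top 222 mm above the counter) that runs out radially from the ring, so 40 mm of the post is free above the bar and can be pushed from either side
- lever_pointer (a point): point on the lever bar's centre line, 62 mm from the ring's axis, 212 mm above the counter; the bar is the pointer of the scale and passes just over the clip
- clip_mark (a point): the same point for the clip, a small black block (10 mm wide along the scale, 18 mm long radially, top 210 mm above the counter) clamped stiffly on the rim of the scale disc; it marks the setting. The lever is lined up when lever_pointer lies over clip_mark; the bar does not touch the clip and is not stopped by it
- ring (a joint): angle of the ring, rad, about the vertical axis: at 0 the lever points along the grinder's -x, at +pi/2 it would point along the grinder's -y (growing is counter-clockwise seen from above). Range -1.25 to 1.25. It turns stiffly (about 2 N at the post) and stays where it is left. It starts on the grinder's +y side of the clip
- clip (a joint): angle of the clip on the scale, rad, on the same axis and zero as joint ring: the lever is at the clip when the two are equal (1 mm at the pointer is 0.016 rad)
- lock_pin_top (a point): centre of the top of the locking pin's black round head, 22 mm across, on the deck 70 mm behind (+x) and 55 mm to the -y side of the ring's axis; its top is 229 mm above the counter when up, 217 mm when fully down
- lock_pin (a joint): how far the locking pin is pushed down, m: 0 up (open), 0.012 fully down (locked). It takes about 4 N and stays where it is left
- dose_vial: small open steel vial, 32 mm across, 34 mm high, standing loose on the grinder's deck, 70 mm behind and 55 mm to the +y side of the ring's axis; origin under its base. Leave it alone
- dosing_cup: open steel cup, 56 mm across, 55 mm high, standing on the grinder's foot under the spout; origin under its base. Leave it alone
- hopper: clear plastic bean hopper taken off the grinder, a funnel 136 mm across at the rim and 170 mm high, standing on the counter beside the grinder; origin under its base. Leave it alone
- milk_jug: steel jug with a handle, 84 mm across, 100 mm high, on the counter; origin under its base. Leave it alone
- tamper: steel tamper, 58 mm across, 86 mm high, upright on the counter; origin under its base. Leave it alone
- portafilter: portafilter lying on the counter, steel basket 68 mm across and 30 mm high with a black handle reaching 170 mm along its -x; origin under the basket. Leave it alone

How it is judged:
On the way, in this order (a step that is already met when the one before it is completed fails the run):
1. the lever is pushed round to the clip and stays there, the pin still up (horizontal distance between lever_pointer and clip_mark below 0.0055 m and value of joint lock_pin below 0.004 m), for 0.4 s.
2. the locking pin is pressed fully down (value of joint lock_pin above 0.01 m), for 0.2 s.
At the end, for the whole second after the job is handed in: the lever's pointer is within 5.5 mm of the clip's centre (measured 62 mm from the ring's axis), the ring is at rest, and the locking pin is at least 10 of its 12 mm down (horizontal distance between lever_pointer and clip_mark below 0.0055 m and value of joint lock_pin above 0.01 m and velocity of joint ring between -0.02 and 0.02 rad/s); the robot touches nothing.
It fails at once if the clip is shifted by more than 4 mm (distance of clip_mark from where it was at the start of the episode above 0.004 m).
It fails at once if a bystander is lifted, carried or moved by more than 15 mm, or tipped (distance of any of dose_vial, dosing_cup, hopper, milk_jug, tamper, portafilter from where it was at the start of the episode above 0.015 m or angle between any of dose_vial, dosing_cup, hopper, milk_jug, tamper, portafilter's own z axis and vertical above 0.35 rad).
It also fails if it takes over 48 s, if anything falls off the work surface, if the arm or the gripper's body presses on something with over 40 N, if the wrist force passes 120 N, or if a joint passes its speed limit or range.

## Robot

A 6-joint arm with a two-finger parallel gripper is mounted at the origin on the work surface. World frame = base frame: x ahead of the robot, y to its left, z up, the work surface at z = 0. Lengths are in m, angles in rad, forces in N, time in s.
With the tool pointing down it reaches from about 0.3 to 0.775 m from the base axis. Payload 14.6 kg.
Tool frame: the origin (TCP) lies midway between the tips of the shut fingers; the grasp point (between the pads) lies 19 mm behind it (ctrl.hold_point_z is the distance from the TCP to the grasp point, in m); z points along the fingers, x is the direction in which the jaws open and shut, and the axes are right-handed (so a half turn about z gives the same grasp; the last joint's range is limited). The gripper opens to 94 mm and grips with 3 to 60 N. Pads are 16 mm wide; open, the fingers measure 119 mm over their backs; the gripper's body (75 mm by 177 mm) begins 78 mm behind the grasp point.
Start: joints at [-1.276, 0.3, 1.521, -0, 1.321, -0.067], TCP at [0.195, -0.514, 0.205] pointing down, gripper open.
Joint ranges: [-3.03, 3.03], [-0.79, 2.21], [0.23, 2.52], [-1.04, 4.18], [0, 3.07], [-2.55, 2.55]. Speed limits (rad/s): [2.22, 2.22, 2.57, 3.14, 3.14, 3.14].

## Interface

Orientations are given as [roll, pitch, yaw] about the fixed x, y, z axes, in that order (R = Rz(yaw) Ry(pitch) Rx(roll)).
In Python, from station import ctrl, viewer, ticket, nets gives the robot as it stands.
- The arm moves only by the tool carry_out, never from a script. Its argument "commands" is one flat list of numbers, 7 for each row, row after row: the closure, from -1 (fully open) to 1 (shut), so that 0 is half open, then the shift along the world's x, y, z in cm, then the turn, a rotation vector about the world's x, y, z in rad. In form: [gripper, tx, ty, tz, ax, ay, az, gripper, tx, ty, tz, ax, ay, az, ...]. A call has 1 to 12 rows; each row is the pose to reach, as a shift and turn from the pose measured when the call began; what a row does not reach only later rows make up. A row lasts 1/12 s, in which the tool goes at most 41.7 mm and 7.16 degrees, less where a joint would pass 70% of its speed; a pose out of reach is approached as far as the arm can. A call with a gripper value outside its range is refused whole. The fingers move at their own pace and stop on an object; "force" is the grip in N (left out, the last holds). Time passes only in rows, so rows that repeat a pose let the fingers close. It gives the time, the measured TCP pose, the force and the opening at its end, in the units of the state.
- ctrl.get_obs(): the state, without advancing time (a new reading comes with each control period).
- viewer.camera(name): name is "side" or "top"; returns (picture, depth): 384x512x3 uint8, blue, green, red; 384x512 float32, m along the optical axis (not along the pixel's ray), 0 where there is no reading.
- viewer.camera_info(name): a dict with "fx", "fy", "cx", "cy" (pixels), "R" (3x3) and "t" (3): a world point X has camera coordinates R X + t. Camera axes: x right, y down, z forward; pixel columns grow to the right and rows downward; lengths in m; the calibration is good to about 2 mm. A picture is of the moment at which its call begins. camera_info takes no time and is no camera call.
- ticket.hand_in(): hands the job in, once; it reports no verdict.
Trained networks look in the newest picture that a camera, given by its name, has taken for a name from the list of things; names that differ only in an ending like _2 or _b are one class to them, and where a whole thing is asked for, a point or a joint stands for the part that bears it (a point fixed in the world has none). Each returns a list of dicts, best first, with "confidence" (0 to 1); they miss things now and then, are a little off and sometimes report something else, mostly with a low value. They report only what shows in the picture. A call takes as long as a camera call.
- nets.silhouettes(camera, thing): "region" (384x512 bool, what is visible of it) and "extent" ([left, top, right, bottom] in pixels, round what is visible of it).
The state is a dict: "time_s": time; "qpos": joint angles; "joint_vel": joint speeds; "tau": joint torques, N m; "ee_pos": TCP position; "eef_rot": TCP orientation; "force": force on the tool from outside, world axes, zero at the start; "moment": the same for the moment, N m; "grip_width": finger opening in m.
Only numpy, scipy, OpenCV 4.12 (cv2) and the standard library are available. Lean on these libraries where they do the work, as an engineer would, in place of code of your own. Each camera call takes 0.05 s, during which the arm holds its last target. There are 200 camera calls.

## Working session

There is one attempt and no reset: what is moved stays moved. The work goes in short steps, Python scripts to look and compute and a tool call to move; the robot and the scene stay as the last step left them, time stands still between calls to the robot, and variables do not carry over. Pictures are saved under pics/ and viewed, about 8 in all and at most 12, crops included, and the job is handed in when it is done.

Besides the shell and the picture viewer there is one more tool, called by a JSON object that holds its "fn" and its "kwargs", one argument or row to a line. carry_out: Moves the arm, as the interface text tells. Its arguments: {"type":"object","properties":{"commands":{"type":"array","items":{"type":"number"}},"force":{"type":"number"}},"required":["commands"]}

```bash
mkdir -p pics
cat > h.py <<'E'
import numpy as np, cv2
from station import ctrl, viewer, ticket, nets
def cloud(name, d):
    i=viewer.camera_info(name); v,u=np.mgrid[0:d.shape[0],0:d.shape[1]]
    c=np.stack([(u-i['cx'])/i['fx']*d,(v-i['cy'])/i['fy']*d,d],-1)
    return (c-np.array(i['t']))@np.array(i['R'])
def proj(name,X):
    i=viewer.camera_info(name); c=np.array(i['R'])@np.array(X)+i['t']
    return i['fx']*c[0]/c[2]+i['cx'], i['fy']*c[1]/c[2]+i['cy']
E
python3 - <<'E'
from h import *
ims=[]
for n in ("top","side"):
    p,d=viewer.camera(n); np.savez(f'{n}0.npz',p=p,d=d); ims.append(p)
    P=cloud(n,d)
    for t in ("ring","lever_post","lever_pointer","clip_mark","lock_pin_top","grinder","dose_vial","ring_centre","hopper","tamper","milk_jug"):
        r=nets.silhouettes(n,t)
        for k in r[:2]:
            m=k['region']&(d>0)
            q=P[m]
            print(n,t,round(k['confidence'],2),[round(float(x)) for x in k['extent']],m.sum(),np.round(np.median(q,0),3) if len(q) else '', np.round(q.max(0),3) if len(q) else '')
cv2.imwrite('pics/a.png',ims[0]); cv2.imwrite('pics/b.png',ims[1])
print(ctrl.get_obs())
E
```

```text
top ring 0.72 [203, 201, 262, 243] 1416 [0.507 0.107 0.229] [0.565 0.187 0.267]
top lever_post 0.89 [205, 202, 261, 246] 1433 [0.506 0.106 0.228] [0.565 0.187 0.267]
top lever_pointer 0.58 [206, 202, 262, 241] 1293 [0.508 0.104 0.229] [0.557 0.18  0.267]
top lever_pointer 0.55 [211, 261, 230, 283] 348 [0.403 0.158 0.03 ] [0.434 0.188 0.116]
top lock_pin_top 0.42 [268, 199, 278, 210] 72 [0.559 0.03  0.229] [0.576 0.04  0.235]
top grinder 0.87 [192, 168, 290, 301] 7402 [0.492 0.103 0.2  ] [0.654 0.237 0.267]
top dose_vial 0.64 [223, 180, 236, 188] 140 [0.602 0.137 0.221] [0.613 0.15  0.238]
top ring_centre 0.76 [194, 164, 293, 303] 7698 [0.494 0.103 0.2  ] [0.714 0.237 0.267]
top hopper 0.84 [135, 160, 191, 218] 2352 [0.62  0.323 0.094] [0.718 0.38  0.177]
top hopper 0.66 [125, 234, 180, 302] 909 [0.436 0.346 0.029] [0.493 0.413 0.04 ]
top tamper 0.88 [286, 273, 306, 292] 312 [ 0.377 -0.047  0.019] [ 0.405 -0.024  0.09 ]
top milk_jug 0.95 [294, 222, 340, 257] 950 [ 0.504 -0.115  0.016] [ 0.537 -0.042  0.106]
top milk_jug 0.45 [286, 272, 306, 291] 357 [ 0.377 -0.046  0.018] [ 0.409 -0.0
[... 1178 characters left out ...]
6 [ 0.499 -0.105  0.053] [ 0.576 -0.017  0.102]
{'time_s': 1.2, 'qpos': array([-1.27558683e+00,  2.99933823e-01,  1.52098283e+00, -2.97596929e-06,
        1.32069265e+00, -6.66304163e-02]), 'joint_vel': array([-0.00030979,  0.0007558 ,  0.00157231,  0.00127477,  0.00092011,
       -0.00059488]), 'tau': array([ 2.94935489e-03, -5.31657422e+01, -3.52907360e+01,  7.09508965e-02,
        2.14136060e-02, -3.78491870e-05]), 'ee_pos': array([ 0.19467812, -0.51439201,  0.20543429]), 'eef_rot': array([ 3.14159089e+00,  1.68078807e-05, -1.20895568e+00]), 'force': array([ 0.63626367, -0.8146426 ,  0.43815721]), 'moment': array([-0.05742104,  0.02098548,  0.00330637]), 'grip_width': 0.09378186157428305}
```

Run:
```python
from h import *
out=[]
for n,(l,t,r,b) in (("top",(180,160,300,310)),("side",(150,115,300,275))):
    f=np.load(f'{n}0.npz'); out.append(cv2.resize(f['p'][t:b,l:r],None,fx=600/(b-t)*.66,fy=600/(b-t)*.66,interpolation=cv2.INTER_CUBIC))
    P=cloud(n,f['d'])
    q=P.reshape(-1,3); q=q[(np.abs(q[:,0]-.52)<.16)&(np.abs(q[:,1]-.1)<.15)]
    rt=q[np.abs(q[:,2]-.2285)<.003]; rt=rt[np.hypot(*(rt[:,:2]-[.51,.1]).T)<.065]
    (c,rad)=cv2.minEnclosingCircle((rt[:,:2]*1000).astype(np.float32)); print(n,'ring',c,rad,rt[:,:2].mean(0),len(rt))
    dk=q[np.abs(q[:,2]-.2005)<.003]; print('deck',cv2.minAreaRect((dk[:,:2]*1000).astype(np.float32)),len(dk))
    po=q[(q[:,2]>.245)]; print('post',len(po),np.median(po,0),po[:,2].max(),np.median(po[po[:,2]>.258],0), (po[:,2]>.258).sum())
cv2.imwrite('pics/c.png',np.hstack([cv2.copyMakeBorder(o,0,400-o.shape[0],0,0,0) for o in out]))
```

```text
top ring (510.60028076171875, 104.29945373535156) 49.28770065307617 [0.51005589 0.10426683] 966
deck ((538.7051391601562, 94.04573822021484), (171.53036499023438, 189.29730224609375), 70.4956283569336) 2455
post 27 [0.47858281 0.1777183  0.26110325] 0.26725399532423694 [0.47891165 0.17811611 0.26253049] 21
side ring (509.2538757324219, 104.67332458496094) 48.68320083618164 [0.50832891 0.10198382] 1181
deck ((538.196533203125, 95.10142517089844), (173.20681762695312, 189.07618713378906), 70.8470230102539) 2803
post 51 [0.47804176 0.17540561 0.25663408] 0.2616197737636745 [0.47908361 0.17759532 0.26081786] 23
```

View pics/c.png

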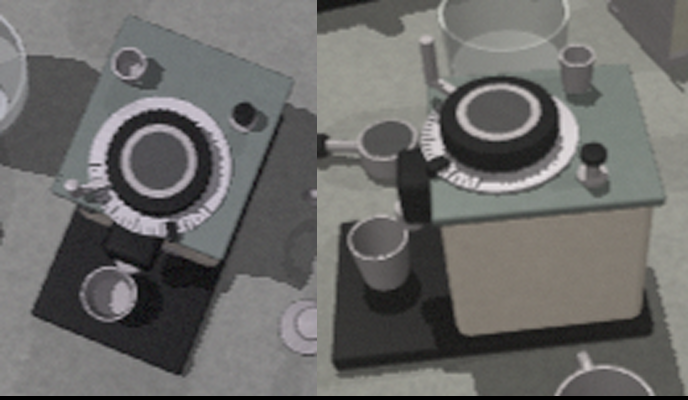

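View pics/a.png

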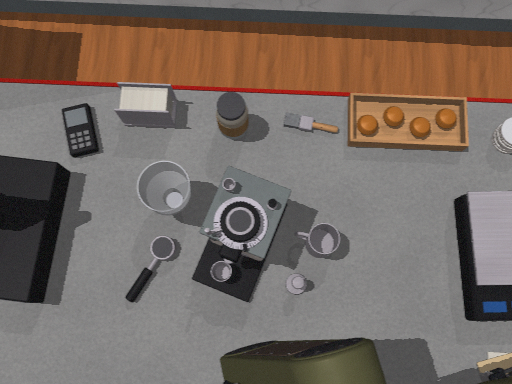

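```bash
cat > clip.py <<'E'
from h import *
import sys
C=np.array([.5095,.1045]); yaw=np.radians(-19.4)
def unwrap(n,p,z,rs,th):
    i=viewer.camera_info(n); R,T=np.meshgrid(rs,th,indexing='ij'); w=yaw+np.pi+T
    X=np.stack([C[0]+R*np.cos(w),C[1]+R*np.sin(w),np.full_like(R,z)],-1)
    c=X@np.array(i['R']).T+i['t']
    return cv2.remap(p,(i['fx']*c[...,0]/c[...,2]+i['cx']).astype(np.float32),(i['fy']*c[...,1]/c[...,2]+i['cy']).astype(np.float32),cv2.INTER_LINEAR)
E
python3 - <<'E'
from clip import *
th=np.linspace(1.4,-1.4,561); rs=np.linspace(.09,.04,140)
rows=[]
for n in("top","side"):
    f=np.load(f'{n}0.npz'); P=cloud(n,f['d']); 
    u=unwrap(n,f['p'],.210,rs,th)
    for a in np.arange(-1.2,1.3,.2):
        x=int((1.4-a)*200); cv2.line(u,(x,0),(x,12),(0,0,255),1); cv2.putText(u,f'{a:.1f}',(x-10,24),0,.35,(0,0,255))
    rows.append(u)
    g=f['p'].max(-1); q=P-np.array([*C,0]); r=np.hypot(q[...,0],q[...,1]); t=(np.arctan2(q[...,1],q[...,0])-yaw-np.pi+np.pi)%(2*np.pi)-np.pi
    m=(r>.05)&(r<.075)&(P[...,2]>.2065)&(P[...,2]<.214)&(t<1.4)&(t>-1.4)
    v,uu=np.nonzero(m)
    for a,b in zip(v,uu): print(n,b,a,'z%.4f r%.4f t%.3f'%(P[a,b,2],r[a,b],t[a,b]),g[a,b])
cv2.imwrite('pics/d.png',cv2.resize(np.vstack(rows),None,fx=1.4,fy=1.4,interpolation=cv2.INTER_CUBIC))
E
```

```text
top 216 219 z0.2102 r0.0598 t-1.326 201
top 217 223 z0.2066 r0.0569 t-1.170 202
top 216 225 z0.2081 r0.0594 t-1.083 201
top 217 226 z0.2069 r0.0574 t-1.040 201
top 218 227 z0.2068 r0.0554 t-0.989 159
top 220 233 z0.2089 r0.0555 t-0.701 100
top 218 234 z0.2085 r0.0609 t-0.703 81
top 218 235 z0.2075 r0.0620 t-0.671 102
top 219 235 z0.2065 r0.0599 t-0.654 102
top 218 236 z0.2081 r0.0632 t-0.635 88
top 222 236 z0.2066 r0.0552 t-0.548 193
top 223 236 z0.2077 r0.0533 t-0.517 192
top 261 236 z0.2095 r0.0603 t1.366 193
top 259 237 z0.2070 r0.0576 t1.290 196
top 221 238 z0.2100 r0.0601 t-0.497 178
top 220 239 z0.2072 r0.0634 t-0.498 174
top 221 239 z0.2102 r0.0617 t-0.466 193
top 222 239 z0.2079 r0.0598 t-0.445 164
top 254 239 z0.2081 r0.0524 t1.071 103
top 226 240 z0.2071 r0.0549 t-0.294 196
top 251 240 z0.2067 r0.0501 t0.930 102
top 258 240 z0.2069 r0.0606 t1.170 172
top 226 241 z0.2071 r0.0568 t-0.267 194
top 228 241 z0.2079 r0.0541 t-0.194 195
top 254 241 z0.2068 r0.0561 t1.018 197
top 255 241 z0.2088 r0.0578 t1.048 201
top 256 241 z0.2099 r0.0595 t1.079 185
top 226 242 z0.2070 r0.0587 t-
[... 2953 characters left out ...]
ide 198 181 z0.2092 r0.0622 t0.580 49
side 199 181 z0.2105 r0.0614 t0.620 47
side 200 181 z0.2097 r0.0595 t0.629 44
side 201 181 z0.2095 r0.0580 t0.650 38
side 193 182 z0.2078 r0.0708 t0.505 45
side 194 182 z0.2090 r0.0697 t0.537 40
side 195 182 z0.2089 r0.0682 t0.554 44
side 196 182 z0.2084 r0.0664 t0.566 50
side 197 182 z0.2082 r0.0648 t0.581 48
side 198 182 z0.2103 r0.0644 t0.630 50
side 199 182 z0.2094 r0.0625 t0.640 37
side 200 182 z0.2079 r0.0603 t0.641 41
side 194 183 z0.2076 r0.0706 t0.552 35
side 195 183 z0.2082 r0.0694 t0.578 37
side 196 183 z0.2096 r0.0686 t0.614 45
side 197 183 z0.2081 r0.0664 t0.615 41
side 198 183 z0.2087 r0.0652 t0.643 41
side 196 184 z0.2085 r0.0697 t0.632 31
```

View pics/d.png

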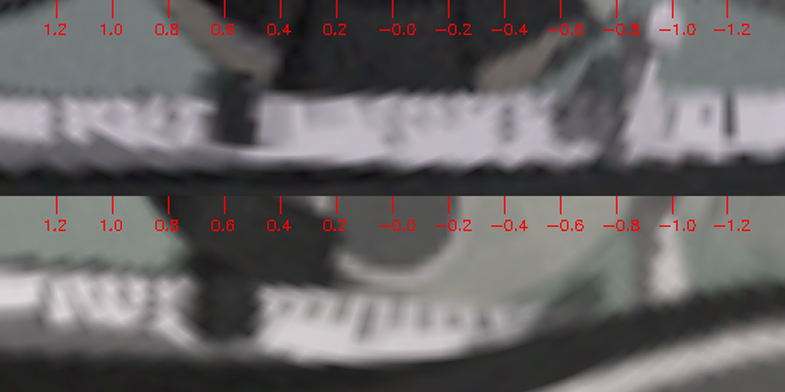

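The top picture shows the grinder, with the lever post at about (206,231) and the dark clip at about (245,247). The unwrapped scale puts the clip at about +0.565 rad in both cameras, and the lever at about −0.83. Next I raise the arm, shut the fingers and move behind the post.

{"fn": "carry_out", "kwargs": {
  "commands": [1, 0, 0, 4, 0, 0, 0, 1, 0, 0, 8, 0, 0, 0.02, 1, 0, 0, 13, 0, 0, 0.04, 1, 1.5, 3.5, 13, 0, 0, 0.04, 1, 3, 7, 13, 0, 0, 0.04, 1, 4.6, 10.5, 13, 0, 0, 0.04, 1, 6.2, 14, 13, 0, 0, 0.04, 1, 7.8, 17.5, 13, 0, 0, 0.04, 1, 9.3, 21, 13, 0, 0, 0.04, 1, 10.8, 24.5, 13, 0, 0, 0.04, 1, 12.4, 28, 13, 0, 0, 0.04, 1, 14, 31.5, 13, 0, 0, 0.04]
}}

```text
time_s: 2.2
ee_pos: [0.3348, -0.1976, 0.3357]
eef_rot: [-3.141, -0.001, -1.169]
force: [-0.4, -1.0, 0.3]
grip_width: 0.0174
```

{"fn": "carry_out", "kwargs": {
  "commands": [1, 1.5, 3.5, 0, 0, 0, 0, 1, 3, 7, 0, 0, 0, 0, 1, 4.6, 10.5, 0, 0, 0, 0, 1, 6.2, 14, 0, 0, 0, 0, 1, 7.8, 17.5, 0, 0, 0, 0, 1, 9.3, 21, 0, 0, 0, 0, 1, 10.8, 24.5, 0, 0, 0, 0, 1, 12.4, 28, 0, 0, 0, 0, 1, 14, 31.5, 0, 0, 0, 0, 1, 15.4, 35, 0, 0, 0, 0, 1, 16.8, 38.6, 0, 0, 0, 0, 1, 16.8, 38.6, 0, 0, 0, 0]
}}

```text
time_s: 3.2
ee_pos: [0.5036, 0.1931, 0.3342]
eef_rot: [3.14, 0.0, -1.166]
force: [-0.5, -1.1, -0.3]
grip_width: 0.0003
```

{"fn": "carry_out", "kwargs": {
  "commands": [1, 0, -0.5, -2, 0, 0, 0, 1, 0, -0.5, -4, 0, 0, 0, 1, 0, -0.5, -6, 0, 0, 0, 1, 0, -0.5, -8, 0, 0, 0, 1, 0, -0.5, -9.6, 0, 0, 0, 1, 0, -0.5, -9.6, 0, 0, 0, 1, 0, -0.5, -9.6, 0, 0, 0]
}}

```text
time_s: 3.78
ee_pos: [0.5035, 0.1879, 0.2383]
eef_rot: [3.139, 0.0, -1.166]
force: [0.0, -0.5, 1.2]
grip_width: 0.0008
```

Run:
```python
from h import *
o=ctrl.get_obs(); print(o['time_s'],o['ee_pos'],o['eef_rot'],o['force'])
out=[]
for n in("top","side"):
    p,d=viewer.camera(n); l,t,r,b=(180,160,300,310) if n=="top" else (150,115,300,275)
    out.append(cv2.resize(p[t:b,l:r],None,fx=396/(b-t),fy=396/(b-t),interpolation=cv2.INTER_CUBIC))
cv2.imwrite('pics/e.png',np.hstack([cv2.copyMakeBorder(o,0,400-o.shape[0],0,0,0) for o in out]))
```

```text
3.7833 [0.50351282 0.18788323 0.23832565] [ 3.13939830e+00  4.67296098e-04 -1.16582655e+00] [ 0.03881186 -0.50693511  1.16364065]
```

View pics/e.png

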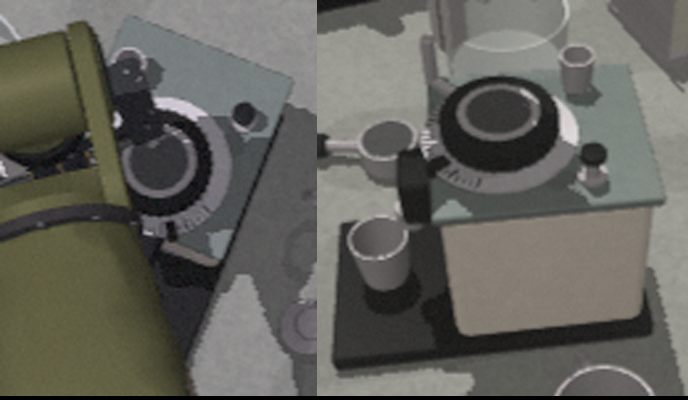

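The fingertips are behind the post, which shows at about (120,118) in the left crop, and they touch nothing. I push along the arc for the first part now.

{"fn": "carry_out", "kwargs": {
  "commands": [1, -0.53, -0.32, 0, 0, 0, 0, 1, -1.22, -0.45, 0, 0, 0, 0, 1, -1.9, -0.64, 0, 0, 0, 0.087, 1, -2.57, -0.88, 0, 0, 0, 0.175, 1, -3.2, -1.19, 0, 0, 0, 0.262, 1, -3.81, -1.54, 0, 0, 0, 0.349, 1, -4.39, -1.96, 0, 0, 0, 0.436, 1, -4.92, -2.42, 0, 0, 0, 0.524, 1, -5.42, -2.92, 0, 0, 0, 0.611, 1, -5.87, -3.46, 0, 0, 0, 0.698, 1, -6.27, -4.05, 0, 0, 0, 0.785, 1, -6.27, -4.05, 0, 0, 0, 0.785]
}}

```text
time_s: 4.88
ee_pos: [0.4408, 0.147, 0.2404]
eef_rot: [-3.14, -0.001, -0.377]
force: [0.1, 0.4, -0.5]
grip_width: 0.0005
```

```bash
cat > look.py <<'E'
from clip import *
import sys
o=ctrl.get_obs(); e=o['ee_pos'][:2]-C; al=np.arctan2(e[1],e[0])
print(o['time_s'],o['ee_pos'],o['eef_rot'],o['force'],'tcp r',np.hypot(*e),'alpha deg',np.degrees(al)%360)
out=[]
for n in("top","side"):
    p,d=viewer.camera(n); l,t,r,b=(180,160,300,310) if n=="top" else (150,115,300,275)
    out.append(cv2.resize(p[t:b,l:r],None,fx=396/(b-t),fy=396/(b-t),interpolation=cv2.INTER_CUBIC))
    P=cloud(n,d).reshape(-1,3); q=P-[*C,0]; r=np.hypot(q[:,0],q[:,1]); th=(np.arctan2(q[:,1],q[:,0])-yaw)%(2*np.pi)-np.pi
    g=p.max(-1).reshape(-1)
    for s,m in (('bar',(r>.051)&(r<.07)&(P[:,2]>.217)&(P[:,2]<.226)),('clip',(r>.052)&(r<.073)&(P[:,2]>.2065)&(P[:,2]<.2145)&(g<70)),('post',(r>.07)&(r<.09)&(P[:,2]>.25)&(P[:,2]<.264))):
        if m.sum()>2: print(n,s,m.sum(),'th med %.3f  5-95%% %.3f %.3f'%(np.median(th[m]),*np.percentile(th[m],[5,95])),'r %.4f'%np.median(r[m]))
cv2.imwrite(sys.argv[1],np.hstack([cv2.copyMakeBorder(o,0,400-o.shape[0],0,0,0) for o in out]))
E
python3 look.py pics/f.png
```

```text
4.8833 [0.44077283 0.1470316  0.24041444] [-3.14026110e+00 -1.27777047e-03 -3.77044604e-01] [ 0.08071603  0.36503907 -0.51826691] tcp r 0.0808230200548074 alpha deg 148.2488314451474
top clip 19 th med 0.568  5-95% 0.524 0.624 r 0.0615
side bar 40 th med 0.003  5-95% -0.066 0.057 r 0.0609
side clip 41 th med 0.557  5-95% 0.495 0.641 r 0.0627
side post 83 th med -0.048  5-95% -0.128 0.052 r 0.0792
```

View pics/f.png

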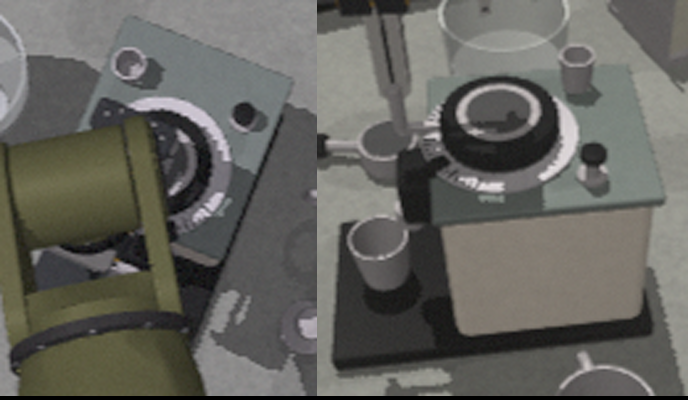

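The lever is moving with the finger and is now near 0 rad, with the clip still at +0.56. I push about 29° further.

{"fn": "carry_out", "kwargs": {
  "commands": [1, -0.35, -0.57, 0, 0, 0, 0.087, 1, -0.64, -1.21, 0, 0, 0, 0.175, 1, -0.87, -1.88, 0, 0, 0, 0.262, 1, -1.05, -2.57, 0, 0, 0, 0.349, 1, -1.17, -3.26, 0, 0, 0, 0.436, 1, -1.22, -3.83, 0, 0, 0, 0.506, 1, -1.22, -3.83, 0, 0, 0, 0.506, 1, -1.22, -3.83, 0, 0, 0, 0.506]
}}

```text
time_s: 5.65
ee_pos: [0.429, 0.1094, 0.2402]
eef_rot: [-3.141, -0.0, 0.117]
force: [-0.8, -0.3, -0.3]
grip_width: 0.0003
```

```bash
python3 look.py pics/g.png
```

```text
5.65 [0.42895616 0.10938152 0.24020182] [-3.14078016e+00 -4.78777228e-04  1.17407084e-01] [-0.76438198 -0.33805587 -0.31042763] tcp r 0.08069163213603997 alpha deg 176.531715429998
side bar 44 th med 0.493  5-95% 0.405 0.551 r 0.0592
side clip 39 th med 0.565  5-95% 0.482 0.633 r 0.0621
side post 87 th med 0.433  5-95% 0.368 0.545 r 0.0810
```

View pics/g.png

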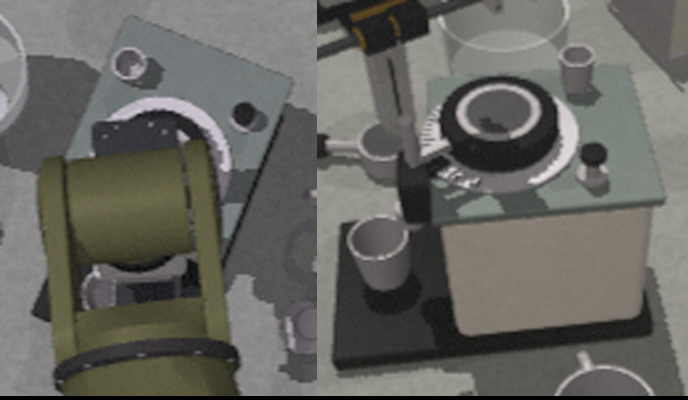

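{"fn": "carry_out", "kwargs": {
  "commands": [1, -0.02, -0.35, 0, 0, 0, 0.043, 1, -0.05, -0.69, 0, 0, 0, 0.085, 1, -0.05, -0.69, 0, 0, 0, 0.085, 1, -0.05, -0.69, 0, 0, 0, 0.085, 1, 0, 0.6, 0, 0, 0, 0.085, 1, 0, 1.6, 0, 0, 0, 0.085, 1, 0, 1.6, 3, 0, 0, 0.085, 1, 0, 1.6, 6, 0, 0, 0.085, 1, 0, 1.6, 10, 0, 0, 0.085, 1, 0, -2, 11, 0, 0, 0.085, 1, 0, -6, 11, 0, 0, 0.085, 1, 0, -10, 11, 0, 0, 0.085]
}}

```text
time_s: 6.75
ee_pos: [0.4289, 0.009, 0.3509]
eef_rot: [-3.141, -0.002, 0.204]
force: [0.0, 0.2, -0.2]
grip_width: 0.0003
```

{"fn": "carry_out", "kwargs": {
  "commands": [1, 0, -4, 0, 0, 0, 0, 1, 0, -8, 0, 0, 0, 0, 1, 0, -12, 0, 0, 0, 0, 1, 0, -16, 0, 0, 0, 0, 1, 0, -20, 0, 0, 0, 0, 1, 0, -20, 0, 0, 0, 0]
}}

```text
time_s: 7.25
ee_pos: [0.4284, -0.1956, 0.3501]
eef_rot: [-3.141, -0.0, 0.198]
force: [-0.1, 0.5, -1.0]
grip_width: 0.0005
```

```bash
python3 look.py pics/h.png
```

```text
7.25 [ 0.4284298  -0.19564185  0.35006517] [-3.14121500e+00 -6.89624188e-05  1.98251244e-01] [-0.08120984  0.53753934 -1.01070189] tcp r 0.31089790159407443 alpha deg 254.8847497010655
top bar 24 th med 0.564  5-95% 0.505 0.619 r 0.0603
top post 22 th med 0.553  5-95% 0.494 0.614 r 0.0794
side bar 33 th med 0.561  5-95% 0.480 0.615 r 0.0607
side post 50 th med 0.581  5-95% 0.495 0.615 r 0.0807
```

View pics/h.png

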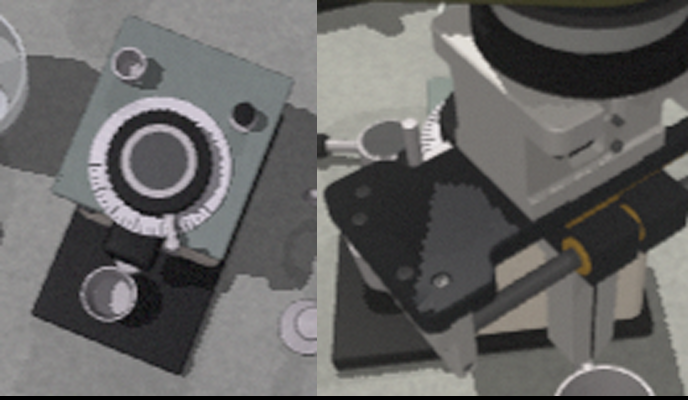

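The lever bar reads 0.563 rad and the clip was at 0.565, so they are lined up. In the left crop the bar at (172,235) covers the clip. Now the pin.

{"fn": "carry_out", "kwargs": {
  "commands": [1, 2, 3.5, 0, 0, 0, 0, 1, 4, 7, 0, 0, 0, 0, 1, 6, 10.5, 0, 0, 0, 0, 1, 8, 14, 0, 0, 0, 0, 1, 10, 17.5, 0, 0, 0, 0, 1, 12, 21, 0, 0, 0, 0, 1, 12.9, 22.5, 0, 0, 0, 0, 1, 12.9, 22.5, -3, 0, 0, 0, 1, 12.9, 22.5, -6, 0, 0, 0, 1, 12.9, 22.5, -9, 0, 0, 0, 1, 12.9, 22.5, -10.8, 0, 0, 0, 1, 12.9, 22.5, -10.8, 0, 0, 0]
}}

```text
time_s: 8.35
ee_pos: [0.5562, 0.0353, 0.2388]
eef_rot: [-3.139, 0.005, 0.202]
force: [-0.3, -0.4, -0.4]
grip_width: 0.0009
```

```bash
python3 look.py pics/i.png
```

```text
8.35 [0.55616076 0.03533149 0.23884597] [-3.13929556  0.00488268  0.20206335] [-0.25453493 -0.35472127 -0.38221849] tcp r 0.08343566366723189 alpha deg 304.00342165218774
side bar 41 th med 0.569  5-95% 0.501 0.613 r 0.0603
side clip 29 th med 0.607  5-95% 0.541 0.650 r 0.0623
side post 99 th med 0.627  5-95% 0.514 2.391 r 0.0819
```

View pics/i.png

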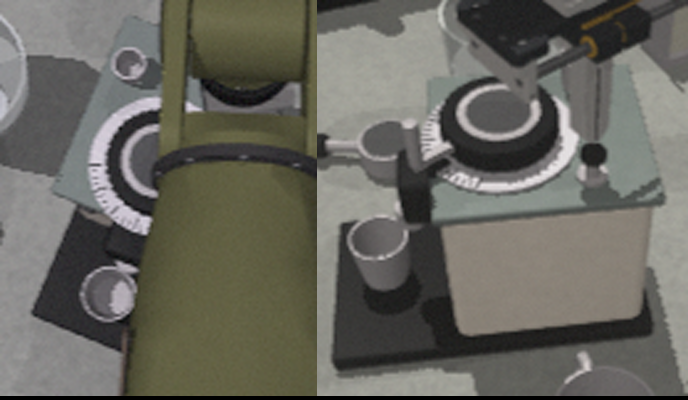

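The fingertips hang just behind the pin head, which shows at (593,155) in the right crop. The measured y is about 6 mm too far, so I correct that first.

{"fn": "carry_out", "kwargs": {
  "commands": [1, 0.1, -0.6, 0, 0, 0, 0, 1, 0.1, -0.6, 0, 0, 0, 0, 1, 0.1, -0.6, 0, 0, 0, 0, 1, 0.1, -0.6, 0, 0, 0, 0]
}}

```text
time_s: 8.78
ee_pos: [0.559, 0.0287, 0.2442]
eef_rot: [-3.141, -0.003, 0.201]
force: [0.0, 1.1, -0.9]
grip_width: 0.0006
```

{"fn": "carry_out", "kwargs": {
  "commands": [1, -0.1, 0, -0.8, 0, 0, 0, 1, -0.1, 0, -1.3, 0, 0, 0, 1, -0.1, 0, -1.6, 0, 0, 0, 1, -0.1, 0, -1.9, 0, 0, 0, 1, -0.1, 0, -2.2, 0, 0, 0, 1, -0.1, 0, -2.4, 0, 0, 0, 1, -0.1, 0, -2.6, 0, 0, 0, 1, -0.1, 0, -2.7, 0, 0, 0, 1, -0.1, 0, -2.7, 0, 0, 0]
}}

```text
time_s: 9.53
ee_pos: [0.558, 0.0287, 0.2172]
eef_rot: [-3.141, -0.003, 0.201]
force: [-2.7, 0.1, 4.1]
grip_width: 0.0005
```

{"fn": "carry_out", "kwargs": {
  "commands": [1, 0, 0, -0.1, 0, 0, 0, 1, 0, 0, -0.15, 0, 0, 0, 1, 0, 0, -0.15, 0, 0, 0, 1, 0, 0, -0.15, 0, 0, 0]
}}

```text
time_s: 9.87
ee_pos: [0.5581, 0.0287, 0.2171]
eef_rot: [-3.141, -0.004, 0.201]
force: [-6.8, -0.2, 15.2]
grip_width: 0.0003
```

Firm stop at z = 0.217, with the force rising to 15 N, so the pin is down. I retract and check.

{"fn": "carry_out", "kwargs": {
  "commands": [1, 0, 0, 2, 0, 0, 0, 1, 0, 0, 5, 0, 0, 0, 1, 0, 0, 9, 0, 0, 0, 1, 0, 0, 13, 0, 0, 0, 1, -1.5, -3.5, 13, 0, 0, 0, 1, -3, -7, 13, 0, 0, 0, 1, -5, -11, 13, 0, 0, 0, 1, -7, -15, 13, 0, 0, 0, 1, -9, -19, 13, 0, 0, 0, 1, -11, -23, 13, 0, 0, 0, 1, -13, -27, 13, 0, 0, 0, 1, -13, -27, 13, 0, 0, 0]
}}

```text
time_s: 10.87
ee_pos: [0.4261, -0.2448, 0.3469]
eef_rot: [3.141, -0.004, 0.199]
force: [0.3, 0.3, -0.2]
grip_width: 0.0004
```

{"fn": "carry_out", "kwargs": {
  "commands": [1, -2, -3.5, 0, 0, 0, 0, 1, -4, -7, 0, 0, 0, 0, 1, -6, -10.5, 0, 0, 0, 0, 1, -8, -14, 0, 0, 0, 0, 1, -8, -14, 0, 0, 0, 0, 1, -8, -14, 0, 0, 0, 0]
}}

```text
time_s: 11.37
ee_pos: [0.3452, -0.3862, 0.3462]
eef_rot: [-3.141, -0.004, 0.195]
force: [0.3, 0.8, 0.2]
grip_width: 0.0004
```

```bash
python3 look.py pics/j.png
python3 - <<'E'
from h import *
for n in("top","side"):
    p,d=viewer.camera(n); P=cloud(n,d)
    q=P.reshape(-1,3); m=(np.hypot(q[:,0]-.5575,q[:,1]-.029)<.008); g=p.max(-1).reshape(-1)
    print(n,'pin z',np.percentile(q[m,2],[10,50,90]),m.sum())
    f=np.load(f'{n}0.npz'); q=cloud(n,f['d']).reshape(-1,3); m=(np.hypot(q[:,0]-.5575,q[:,1]-.029)<.008); print('before',np.percentile(q[m,2],[10,50,90]))
    for t in("dose_vial","dosing_cup","hopper","tamper","milk_jug","portafilter"):
        r=nets.silhouettes(n,t)[:1]
        if r: k=r[0];print(n,t,round(k['confidence'],2),np.round(k['extent']),np.round(np.median(P[k['region']&(d>0)],0),3))
E
```

```text
11.3667 [ 0.3451841  -0.38616726  0.3461995 ] [-3.14116208 -0.00356044  0.19536584] [0.25119554 0.83405615 0.23103797] tcp r 0.5174495867582519 alpha deg 251.48520181386115
top bar 23 th med 0.562  5-95% 0.506 0.612 r 0.0604
top post 16 th med 0.553  5-95% 0.493 0.606 r 0.0794
top pin z [0.21492279 0.21770611 0.22091456] 35
before [0.2145215  0.22870407 0.23272709]
top dosing_cup 0.63 [211. 258. 231. 281.] [0.403 0.158 0.028]
top hopper 0.74 [135. 160. 194. 216.] [0.62  0.324 0.093]
top tamper 0.53 [289. 273. 309. 293.] [ 0.377 -0.047  0.018]
top milk_jug 0.58 [298. 224. 342. 257.] [ 0.504 -0.115  0.015]
top portafilter 0.9 [125. 239. 178. 302.] [0.431 0.349 0.029]Traceback (most recent call last):
  File "<stdin>", line 5, in <module>
    return _quantile_unchecked(
        a, q, axis, out, overwrite_input, method, keepdims, weights)
    return _ureduce(a,
                    func=_quantile_ureduce_func,
    ...<5 lines>...
                    overwrite_input=overwrite_input,
                    method=method)
    r = func(a, **kwargs)
    result = _quantile(arr,
                       quantiles=q,
    ...<2 lines>...
                       out=out,
                       weights=wgt)
    slices_having_nans = np.isnan(arr[-1, ...])
                                  ~~~^^^^^^^^^
IndexError: index -1 is out of bounds for axis 0 with size 0
```

View pics/j.png

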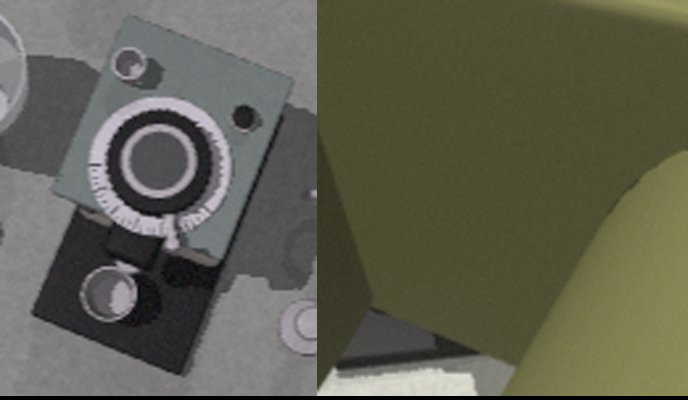

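The left crop shows the lever bar over the clip at (172,235) and the pin at (245,117), now lower: its top is at 217.7 mm, down from 228.7. The bystanders are unmoved and the arm is clear; the arm blocks the side view. I hand in now.

```bash
python3 -c "
from station import ticket
print(ticket.hand_in())"
```

```text
the job is handed in; nothing more can be done
None
```

I pushed the lever round to the clip with the shut fingertips, pressed the locking pin down, drew the arm clear, and handed the job in at about 11.5 s of the 48 s. The hand-in gives no verdict.

- **Lever:** in the last top picture the bar is at 0.562 rad. The clip was at about 0.565 rad before the push, so they are less than 1 mm apart at the pointer.
- **Pin:** its top dropped from 228.7 to 217.7 mm above the counter. The press ended on a firm stop at 217 mm with 15 N.
- **Clip:** it was last measured fully in view at 0.56–0.57 rad while I was pushing. The bar now covers it, so I could not measure it again at the end.
- **One reading that disagreed:** just before the pin press, the side camera put the part of the clip still showing at 0.607 rad. I took this to be because the bar hid the rest of it.
- **Other things:** the dosing cup, hopper, tamper and milk jug were each found within about 1 mm of where they first showed or had no earlier reading (dosing cup). The portafilter also had no clean earlier reading.
- **Dose vial:** the last network check did not report it, but it looks unmoved in the picture.
- **Check that failed:** the final side-camera check did not work because the arm blocked that view, so the last checks rest on the top camera alone.

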